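# Shut the flask incubator

### The job

The flask tray of the small benchtop incubator has been left pulled out and its door open. Using only the fingertips, gently push the tray all the way in, then swing the door shut over it until it is fully closed. Take hold of nothing, do not slam the tray or the door, leave the bottle, flask and box on the bench where they stand, and finish clear of everything.

Things in the scene. Friction and masses are not known exactly. Their poses are not given: they have to be found in the camera images.
- incubator: Fixed low white incubator, 280 mm wide (its y), 260 mm deep, 200 mm high. Origin on the bench under the middle of the chamber's front edge; the chamber extends from there along its own +x, the front looks along its own -x. Solid base up to 70 mm high, its sloping control panel standing out up to 45 mm in front; above it the chamber opening, 256 mm wide, from 70 to 188 mm high, under a 12 mm roof. Its yaw differs from start to start.
- tray (a joint): How far the flask tray is pulled out, m: 0 = fully home, 0.10 = fully out; it slides straight along the incubator's own -x as it opens, with about 2 N of friction, and stays where it is left. It carries nine small stoppered flasks fixed in it.
- tray_mid (a point): Point on the outside (robot-side) face of the tray's upright steel front plate, in the middle of its width, 165 mm above the bench. The plate is 200 mm wide, 10 mm thick, from 80 to 180 mm high. When the tray is home this face lies 4 mm in front of the chamber's front edge, so it can be pushed home from above the base without reaching under the roof.
- tray_front: The outer half (5 mm) of the tray's front plate; origin at the middle of its lower edge, on the outer face.
- tray_back: The inner half (5 mm) of the tray's front plate, on the flasks' side; same origin as the outer half.
- door (a joint): Door angle, rad: 0 = shut flat over the chamber front, up to 1.9 = wide open. The door is a flat upright panel with a window, 276 mm wide, 18 mm thick, from 74 to 198 mm above the bench, with its upright hinge at the right edge of the front as seen by someone facing it (the incubator's own -y side). It turns counterclockwise seen from above as it opens, stiffly (about 0.15 N m of friction), and stays where it is left; it has no handle and no catch.
- door_hinge (a point): Point on the door's hinge axis, half-way up the door. In the incubator's own frame it lies at x = -8 mm, y = -139 mm. The hinge axis lies in the plane of the door's inside face; the outside face is 18 mm from that plane.
- door_edge (a point): Point on the door's outside face at its free upright edge, 276 mm from the hinge, 186 mm above the bench. Its own x axis points from the outside face through to the inside, its y axis from the hinge to the free edge.
- door_outside: The outer half (9 mm) of the door panel, with the window; origin on the hinge axis at the door's lower edge, axes as the door_edge point.
- door_inside: The inner half (9 mm) of the door panel, with the seal; same origin.
- jar_mid (a point): Middle of a loose amber bottle, 60 mm in diameter, 115 mm high, standing beyond the outside of the open door; not to be moved.
- flask_mid (a point): Middle of a loose stoppered conical flask, 66 mm in diameter at the foot, 110 mm high, standing in front of the incubator to the left of the tray; not to be moved.
- tipbox_mid (a point): Middle of a loose box, 117 x 77 x 67 mm high, standing to the left of the flask; not to be moved.

How it is judged:
On the way, in this order (a step that is already met when the one before it is completed fails the run):
1. the tray is fully home (within 5 mm) while the door is still open (value of joint tray below 0.005 m and value of joint door above 0.6 rad), for 0.2 s.
2. the door is shut (within 0.03 rad) (value of joint door below 0.03 rad), for 0.2 s.
At the end, for the whole second after the job is handed in: The tray is within 5 mm of fully home, the door within 0.03 rad of shut (about 8 mm at its free edge), and the bottle, flask and box are within 20 mm of where they stood (value of joint tray below 0.005 m and value of joint door below 0.03 rad and distance of each of jar_mid, flask_mid, tipbox_mid from where it was at the start of the episode below 0.02 m); the robot touches nothing.
It fails at once if the door is swung into the tray while the tray is still out (tray more than 20 mm out, door under 0.9 rad) (value of joint tray above 0.02 m and value of joint door below 0.9 rad).
It fails at once if the tray or the door is slammed (tray faster than 0.45 m/s, door faster than 3 rad/s) (velocity of joint tray below -0.45 m/s or velocity of joint door below -3 rad/s).
It fails at once if the tray's front plate is pinched: the fingers press on both its faces at once (over 3 N each) (contact force between the fingers and tray_front above 3 N and contact force between the fingers and tray_back above 3 N).
It fails at once if the door is pinched: the fingers press on both its faces at once (over 3 N each) (contact force between the fingers and door_outside above 3 N and contact force between the fingers and door_inside above 3 N).
It fails at once if the bottle, flask or box is moved, tipped or lifted (its middle over 20 mm from its start) (distance of any of jar_mid, flask_mid, tipbox_mid from where it was at the start of the episode above 0.02 m).
It also fails if it takes over 54 s, if anything falls off the work surface, if the arm or the gripper's body presses on something with over 40 N, if the wrist force passes 120 N, or if a joint passes its speed limit or range.

### The arm

A 6-joint arm with a two-finger parallel gripper is mounted at the origin on the work surface. World frame = base frame: x ahead of the robot, y to its left, z up, the work surface at z = 0. Lengths are in m, angles in rad, forces in N, time in s.
With the tool pointing down it reaches from about 0.35 to 0.775 m from the base axis. Payload 5.5 kg.
Tool frame: the origin (TCP) lies midway between the tips of the shut fingers; the grasp point (between the pads) lies 19 mm behind it; z points along the fingers, y is the line along which they close (so a half turn about z gives the same grasp; the last joint's range is limited). The gripper opens to 85 mm and grips with 20 to 120 N. Pads are 22 mm wide; open, the fingers measure 114 mm over their backs; the gripper's body (76 mm by 85 mm) begins 54 mm behind the grasp point. The pads swing forward as they close: fully open they stand 13 mm farther back than shut.
Start: joints at [1.132, 0.313, 0.046, 1.304, 0, 1.431], TCP at [0.169, 0.55, 0.231] pointing down, gripper open.
Joint ranges: [-2.76, 2.76], [-0.86, 1.69], [-1.03, 1.26], [-2.2, 2.34], [-1.47, 1.5], [-3.14, 3.14]. Speed limits (rad/s): [2.57, 2.57, 3.14, 3.14, 3.14, 3.14].

### API

Orientations are given as a rotation vector (axis times angle).
In Python, from plant import env, viewer gives the robot as it stands.
- The arm moves only by the tool arm_command, never from a script. Its argument "plan" is a list of rows, each an object with "xyz": the shift along the tool's x, y, z in units of 40 mm (1.0 is 40 mm), a list of three; "yaw": the turn about the tool's z in rad. In form: [{"xyz": [dx, dy, dz], "yaw": yaw}, ...]. A call has 1 to 8 rows; each row shifts and turns the commanded pose from where the row before left it, along the tool's axes as they then stand; what a row does not reach is not made up. A row lasts 1/10 s, in which the tool goes at most 50 mm and 8.59 degrees, less where a joint would pass 70% of its speed; a pose out of reach is approached as far as the arm can. A call is refused whole if a number of a shift passes 1 or a number of a turn 0.15, either way. A call with a gripper value outside its range is refused whole. "jaw" is the opening, from 0 (shut) to 1 (fully open), set as the call begins (left out, the last holds). The fingers move at their own pace and stop on an object; "force" is the grip in N (left out, the last holds). Time passes only in rows, so rows that do not move let the fingers close. It gives the time, the measured TCP pose, the force, the opening and the grip force at its end, in the units of the state.
- env.read_state(): the state, without advancing time (a new reading comes with each control period).
- viewer.grab_frame(name): name is "scene" or "top"; returns a dict with "color" (480x640x3 uint8, red, green, blue), "z_map" (480x640 float32, m along the optical axis (not along the pixel's ray), 0 where there is no reading), "intrinsics" (3x3 intrinsics, pixels), "world_to_cam" (4x4, takes a point from world to camera coordinates). Camera axes: x right, y up, looking along -z (the intrinsics and any distortion apply to the point x, -y, -z); pixel columns grow to the right and rows downward; lengths in m; the calibration is good to about 2 mm. A picture is of the moment at which its call begins.
- env.close_job(): hands the job in; it is judged then, once.
The state is a dict: "time": time; "joint_pos": joint angles; "dq": joint speeds; "tau": joint torques, N m; "eef_pos": TCP position; "eef_rot": TCP orientation; "force": force on the tool from outside, world axes, zero at the start; "wrist_torque": the same for the moment, N m; "grip_width": finger opening in m; "finger_force": force on a finger pad.
Only numpy, scipy, OpenCV 4.12 (cv2) and the standard library are available. Lean on these libraries where they do the work, as an engineer would, in place of code of your own. Each camera call takes 0.05 s, during which the arm holds its last target. There are 200 camera calls.

## Working session

There is one attempt and no reset: what is moved stays moved. The work goes in short steps, Python scripts to look and compute and a tool call to move; the robot and the scene stay as the last step left them, time stands still between calls to the robot, and variables do not carry over. Pictures are saved under pics/ and viewed, at most 10 in all, crops included, and the job is handed in when it is done.

Besides the shell and the picture viewer there is one more tool, called after "Request:" by a JSON object that holds its "method" and its "body". arm_command: Moves the arm, as the interface text tells. Its arguments: {"type":"object","properties":{"plan":{"type":"array"},"jaw":{"type":"number"},"force":{"type":"number"}},"required":["plan"]}

```bash
mkdir -p pics; cat > h.py <<'E'
import numpy as np, cv2
from plant import env, viewer
def grab(n):
    f=viewer.grab_frame(n); K=np.array(f["intrinsics"]); T=np.linalg.inv(np.array(f["world_to_cam"]))
    z=f["z_map"]; v,u=np.mgrid[:480,:640]
    x=(u-K[0,2])/K[0,0]*z; y=(v-K[1,2])/K[1,1]*z
    P=np.stack([x,-y,-z,np.ones_like(z)],-1)@T.T
    P=P[...,:3]; P[z==0]=np.nan
    return f["color"],P,f
E
python3 - <<'E'
from h import *
for n in("scene","top"):
    c,P,f=grab(n); cv2.imwrite(f"pics/{n}0.png",c[...,::-1]); np.save(n+"0.npy",P)
    print(n,np.linalg.inv(np.array(f["world_to_cam"]))[:3,3])
s=env.read_state(); print(s)
E
```

```text
scene [ 0.94189037 -0.42504333  1.00733668]
top [0.31728894 0.08469174 1.06017114]
{'time': 0.1, 'joint_pos': array([1.13241715e+00, 3.13915934e-01, 4.50769880e-02, 1.30360176e+00,
       3.24350659e-06, 1.43117678e+00]), 'dq': array([ 0.00019057, -0.00124209,  0.00284264, -0.0001817 , -0.00065415,
        0.00114397]), 'tau': array([ 3.07965092e-03, -4.81724238e+01,  2.99245155e+01,  1.27864850e-02,
       -8.49587605e-05,  2.17086944e-05]), 'eef_pos': array([0.16906304, 0.54909934, 0.23049699]), 'eef_rot': array([-4.67476806e-01, -3.10613906e+00,  2.47403700e-03]), 'force': array([0.54487784, 0.39750307, 0.41128999]), 'wrist_torque': array([-0.04601635,  0.01342979,  0.0272096 ]), 'finger_force': 0.0, 'grip_width': 0.08516870061078591}
```

View pics/scene0.png

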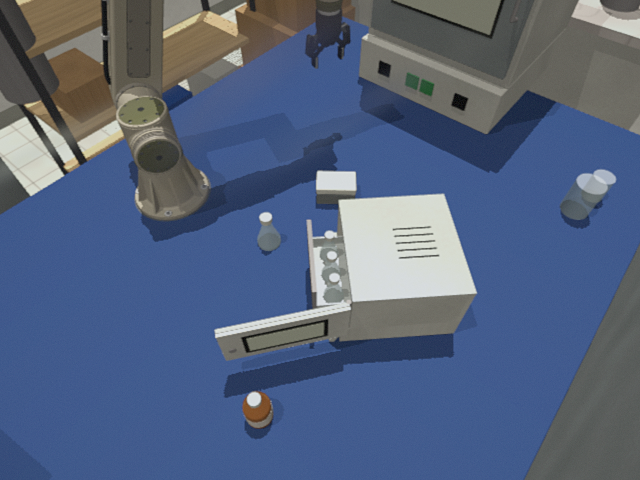

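View pics/top0.png

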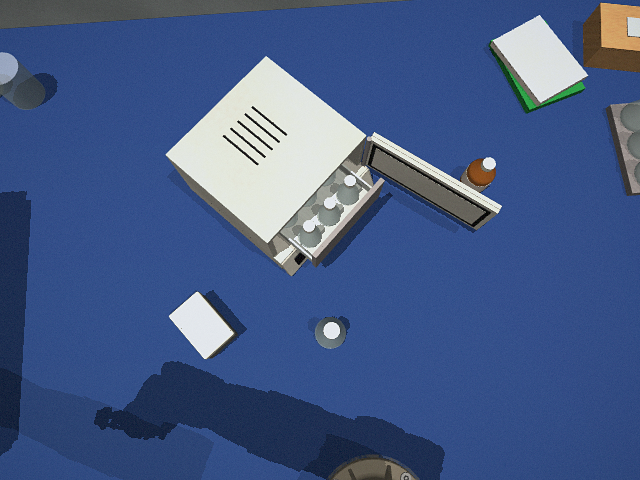

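The scene view shows the open door at (283,333), the tray at (325,270), the bottle at (257,410), the flask at (267,235) and the box at (336,187). In the top view the roof corners are (266,57), (366,136), (272,240) and (167,154). The tray plate runs from (382,182) to (315,262), and the door from (370,137) to (500,208).

```bash
python3 - <<'E'
from h import *
P=np.load("top0.npy"); S=np.load("scene0.npy")
v,u=np.mgrid[:480,:640]; Z=P[...,2]
def rect(m,n):
    q=P[m][:,:2].astype(np.float32); r=cv2.minAreaRect(q); print(n,len(q),r,"\n",cv2.boxPoints(r).round(4).tolist())
roof=(abs(Z-.2)<.006)&(u<362)&(u>160)&(v<245)&(v>50)
# keep roof only
n,l,st,ce=cv2.connectedComponentsWithStats(cv2.erode(roof.astype(np.uint8),np.ones((3,3))));k=l[150,220]
rect(l==k,"roof")
q=(u>368)&(u<505)&(v>128)&(v<232)&(abs(Z-.198)<.006)
rect(q,"doortop")
q=(u>300)&(u<390)&(v>175)&(v<270)&(abs(Z-.18)<.006)&((u-382)*(-80)-(v-182)*67<9e9)
print("plate samples")
for (a,b) in [(382,182),(365,203),(349,222),(332,242),(315,262)]:
    print(P[b-3:b+4,a-3:a+4].reshape(-1,3)[np.argmax(P[b-3:b+4,a-3:a+4,2])])
for nm,(a,b) in dict(jar=(489,163),flask=(331,331),box=(202,325)).items(): print(nm,np.nanmedian(P[b-2:b+3,a-2:a+3].reshape(-1,3),0))
E
```

```text
roof 17606 ((0.7111861705780029, 0.14743298292160034), (0.25802725553512573, 0.27589479088783264), 44.04582977294922) 
 [[0.5224999785423279, 0.15690000355243683], [0.7143999934196472, -0.0414000004529953], [0.8998000025749207, 0.1379999965429306], [0.7080000042915344, 0.33629998564720154]]
doortop 1491 ((0.6331621408462524, -0.1620691865682602), (0.27904462814331055, 0.023236297070980072), 53.49946594238281) 
 [[0.5407999753952026, -0.267300009727478], [0.559499979019165, -0.28110000491142273], [0.7254999876022339, -0.0568000003695488], [0.7067999839782715, -0.0430000014603138]]
plate samples
[ 0.63042538 -0.06794909  0.18409804]
[ 0.59209722 -0.02960452  0.18292495]
[0.55043884 0.01036675 0.18315678]
[nan nan nan]
[nan nan nan]
jar [ 0.67175088 -0.30277382  0.11523459]
flask [0.35970748 0.05352993 0.11086495]
box [0.39508701 0.3070647  0.06809362]
```

Request:
{"method": "arm_command", "body": {"plan": [{"xyz":[0,0,0],"yaw":0.127},{"xyz":[0,0,0],"yaw":0.127},{"xyz":[0,0,0],"yaw":0.127},{"xyz":[0,0,0],"yaw":0.127},{"xyz":[-0.8,-0.2,0],"yaw":0},{"xyz":[-0.8,-0.2,0],"yaw":0},{"xyz":[-0.8,-0.2,0],"yaw":0},{"xyz":[-0.8,-0.2,0],"yaw":0}], "jaw": 0}}

```text
time: 0.9
eef_pos: [0.2349, 0.4337, 0.2308]
eef_rot: [-1.232, -2.89, 0.001]
force: [0.7, -0.4, -0.2]
grip_width: 0.0
finger_force: 0.0
```

Request:
{"method": "arm_command", "body": {"plan": [{"xyz":[-0.8,-0.2,0],"yaw":0},{"xyz":[-0.8,-0.2,0],"yaw":0},{"xyz":[-0.8,-0.2,0],"yaw":0},{"xyz":[-0.8,-0.2,0],"yaw":0},{"xyz":[-0.8,-0.2,0],"yaw":0},{"xyz":[-0.8,-0.2,0],"yaw":0},{"xyz":[-0.8,-0.2,0],"yaw":0},{"xyz":[-0.8,-0.2,0],"yaw":0}]}}

```text
time: 1.7
eef_pos: [0.3658, 0.2045, 0.2311]
eef_rot: [-1.233, -2.889, 0.0]
force: [0.2, 0.2, 0.2]
grip_width: 0.0002
finger_force: 0.0
```

```bash
cat >> h.py <<'E'
from scipy.spatial.transform import Rotation as Rn
def loc():
    s=env.read_state(); p=s["eef_pos"]; a=np.radians(44.05); d=p[:2]-[.617,.056]
    R=Rn.from_rotvec(s["eef_rot"]).as_matrix()
    print("t",s["time"],"world",p.round(4),"local",(np.array([[np.cos(a),np.sin(a)],[-np.sin(a),np.cos(a)]])@d).round(4),"tooly deg",np.degrees(np.arctan2(R[1,1],R[0,1])).round(2),"F",s["force"].round(1),"w",s["grip_width"],"q",s["joint_pos"].round(2))
E
python3 -c "
from h import *
loc()"
```

```text
t 1.7 world [0.3658 0.2045 0.2311] local [-0.0773  0.2814] tooly deg 43.78 F [0.2 0.2 0.2] w 0.0001774611330119604 q [ 0.32  0.01 -0.32  1.24  0.    1.12]
```

Request:
{"method": "arm_command", "body": {"plan": [{"xyz":[-0.8,-0.2,0],"yaw":0},{"xyz":[-0.8,-0.2,0],"yaw":0},{"xyz":[-0.8,-0.2,0],"yaw":0},{"xyz":[-0.8,-0.2,0],"yaw":0},{"xyz":[-0.8,-0.2,0],"yaw":0},{"xyz":[-0.8,-0.2,0],"yaw":0},{"xyz":[-0.8,-0.2,0],"yaw":0},{"xyz":[-0.8,0,0],"yaw":0}]}}

```text
time: 2.5
eef_pos: [0.5021, -0.0192, 0.231]
eef_rot: [-1.234, -2.888, 0.0]
force: [0.8, 0.7, -1.0]
grip_width: -0.0001
finger_force: 0.0
```

Request:
{"method": "arm_command", "body": {"plan": [{"xyz":[-0.6,0,0],"yaw":0},{"xyz":[0,0,0.6],"yaw":0},{"xyz":[0,0,0.6],"yaw":0},{"xyz":[0,0,0.45],"yaw":0},{"xyz":[0,0,0],"yaw":0}]}}

```text
time: 3.0
eef_pos: [0.5166, -0.0347, 0.1623]
eef_rot: [-1.231, -2.884, 0.002]
force: [-0.3, 0.1, -0.6]
grip_width: 0.0
finger_force: 0.0
```

```bash
python3 -c "
from h import *
loc()
c,P,f=grab('top'); cv2.imwrite('pics/t1.png',cv2.resize(c[100:300,250:520,::-1],None,fx=2.5,fy=2.5))"
```

```text
t 3.0 world [ 0.5166 -0.0347  0.1623] local [-0.1352  0.0046] tooly deg 43.76 F [-0.3  0.1 -0.6] w 1.0788487013134328e-05 q [-0.22  0.24 -0.22  1.11  0.    0.58]
```

View pics/t1.png

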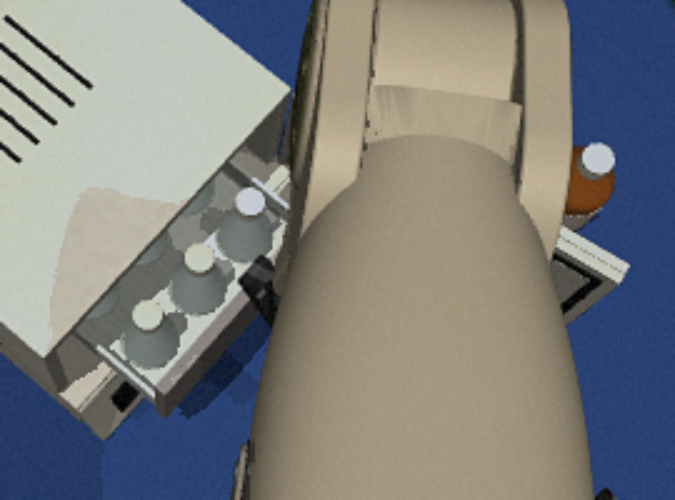

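The fingertips (crop (262,285)) stand in front of the tray plate near its middle, and the tray is still out. I'll push gently.

Request:
{"method": "arm_command", "body": {"plan": [{"xyz":[0,0.25,0],"yaw":0},{"xyz":[0,0.25,0],"yaw":0},{"xyz":[0,0.25,0],"yaw":0},{"xyz":[0,0.25,0],"yaw":0},{"xyz":[0,0.25,0],"yaw":0},{"xyz":[0,0.25,0],"yaw":0}]}}

```text
time: 3.65
eef_pos: [0.5628, 0.007, 0.1655]
eef_rot: [1.233, 2.889, -0.001]
force: [-1.3, -2.0, 1.7]
grip_width: -0.0003
finger_force: 1.3
```

Request:
{"method": "arm_command", "body": {"plan": [{"xyz":[0,0.25,0],"yaw":0},{"xyz":[0,0.25,0],"yaw":0},{"xyz":[0,0.25,0],"yaw":0},{"xyz":[0,0.15,0],"yaw":0},{"xyz":[0,0.15,0],"yaw":0}]}}

```text
time: 4.15
eef_pos: [0.5928, 0.0359, 0.1651]
eef_rot: [-1.233, -2.889, 0.0]
force: [-2.3, -1.7, 1.9]
grip_width: -0.0002
finger_force: 1.2
```

```bash
python3 -c "
from h import *
loc()"
```

```text
t 4.15 world [0.5928 0.0359 0.1651] local [-0.0313  0.0024] tooly deg 43.78 F [-2.3 -1.7  1.9] w -0.0001802170501803556 q [-0.07  0.38 -0.03  1.17  0.    0.73]
```

Request:
{"method": "arm_command", "body": {"plan": [{"xyz":[0,0.15,0],"yaw":0},{"xyz":[0,0.1,0],"yaw":0},{"xyz":[0,0.05,0],"yaw":0},{"xyz":[0,0,0],"yaw":0}]}}

```text
time: 4.55
eef_pos: [0.6015, 0.0442, 0.1651]
eef_rot: [1.233, 2.89, 0.001]
force: [0.7, 0.8, -0.8]
grip_width: -0.0003
finger_force: 0.0
```

Request:
{"method": "arm_command", "body": {"plan": [{"xyz":[0,0.06,0],"yaw":0},{"xyz":[0,0,0],"yaw":0}]}}

```text
time: 4.75
eef_pos: [0.603, 0.0456, 0.1652]
eef_rot: [-1.233, -2.889, -0.0]
force: [-1.4, -0.6, -0.2]
grip_width: -0.0
finger_force: 0.3
```

Request:
{"method": "arm_command", "body": {"plan": [{"xyz":[0,0.06,0],"yaw":0},{"xyz":[0,0,0],"yaw":0}]}}

```text
time: 4.95
eef_pos: [0.604, 0.0466, 0.1652]
eef_rot: [-1.234, -2.888, 0.003]
force: [-3.4, -3.4, 0.9]
grip_width: 0.0
finger_force: 2.4
```

Request:
{"method": "arm_command", "body": {"plan": [{"xyz":[0,0.06,0],"yaw":0},{"xyz":[0,0.06,0],"yaw":0},{"xyz":[0,0,0],"yaw":0}]}}

```text
time: 5.25
eef_pos: [0.6041, 0.0468, 0.1651]
eef_rot: [-1.235, -2.884, 0.016]
force: [-13.5, -13.6, 6.6]
grip_width: 0.0
finger_force: 9.8
```

Tray is on its stop (19 N, no motion). Backing off, up and over to the outside of the door.

Request:
{"method": "arm_command", "body": {"plan": [{"xyz":[0,-0.5,0],"yaw":0},{"xyz":[0,-0.8,0],"yaw":0},{"xyz":[0,-0.8,0],"yaw":0},{"xyz":[0,0,-0.7],"yaw":0},{"xyz":[0,0,-0.7],"yaw":0},{"xyz":[0,0,-0.7],"yaw":0},{"xyz":[0,0,0],"yaw":0}]}}

```text
time: 5.95
eef_pos: [0.5502, -0.0079, 0.2539]
eef_rot: [1.23, 2.882, 0.005]
force: [0.2, 0.1, 0.0]
grip_width: 0.0
finger_force: 0.0
```

Request:
{"method": "arm_command", "body": {"plan": [{"xyz":[-0.8,-0.4,0],"yaw":0},{"xyz":[-0.8,-0.4,0],"yaw":0},{"xyz":[-0.8,-0.4,0],"yaw":0},{"xyz":[-0.8,-0.4,0],"yaw":0},{"xyz":[-0.8,-0.4,0],"yaw":0},{"xyz":[-0.8,-0.4,0],"yaw":0},{"xyz":[-0.8,-0.4,0],"yaw":0},{"xyz":[-0.2,-0.1,0],"yaw":0}]}}

```text
time: 6.75
eef_pos: [0.6251, -0.259, 0.2475]
eef_rot: [1.238, 2.887, -0.0]
force: [0.1, -0.2, 0.6]
grip_width: -0.0003
finger_force: 0.0
```

```bash
python3 -c "
from h import *
loc()
c,P,f=grab('scene'); cv2.imwrite('pics/s1.png',c[...,::-1])"
```

```text
t 6.75 world [ 0.6251 -0.259   0.2475] local [-0.2132 -0.232 ] tooly deg 43.59 F [ 0.1 -0.2  0.6] w -0.0003307381318228332 q [-0.51  0.52  0.4   1.45 -0.    0.3 ]
```

View pics/s1.png

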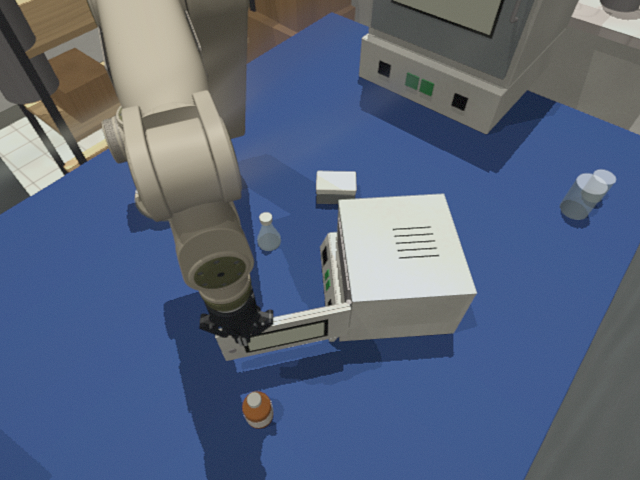

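The tray is now flush and the panel is fully visible at (332,270). The gripper stands over the outside of the door, with the bottle untouched at (257,410). I'll lower it and work out the arc.

Request:
{"method": "arm_command", "body": {"plan": [{"xyz":[0,0,0.7],"yaw":0},{"xyz":[0,0,0.7],"yaw":0},{"xyz":[0,0,0.65],"yaw":0},{"xyz":[0,0,0],"yaw":0}]}}

```text
time: 7.2
eef_pos: [0.6219, -0.2527, 0.1628]
eef_rot: [-1.228, -2.883, -0.002]
force: [-0.0, 0.9, -0.4]
grip_width: 0.0001
finger_force: 0.0
```

```bash
python3 -c "
from h import *
loc()
H=np.array([-.008,-.139]); p=np.array([-.2135,-.232])
for th in np.arange(1.7,-.01,-.08):
    o=.018+.0125+.004*abs(np.sin(2*th)); r=.22
    q=H+r*np.array([-np.sin(th),np.cos(th)])+o*np.array([-np.cos(th),-np.sin(th)])
    d=(q-p)/.04; print(round(th,2),'x %.2f y %.2f'%(d[1],d[0]),q.round(4)); p=q
"
```

```text
t 7.2 world [ 0.6219 -0.2527  0.1628] local [-0.2111 -0.2252] tooly deg 43.84 F [-0.   0.9 -0.4] w 6.573725741525691e-05 q [-0.51  0.53  0.21  1.26  0.    0.3 ]
1.7 x 0.83 y -0.22 [-0.2221 -0.1986]
1.62 x 0.45 y -0.10 [-0.2262 -0.1807]
1.54 x 0.44 y -0.07 [-0.2288 -0.163 ]
1.46 x 0.43 y -0.03 [-0.2301 -0.1459]
1.38 x 0.43 y 0.00 [-0.2301 -0.1287]
1.3 x 0.43 y 0.03 [-0.2287 -0.1115]
1.22 x 0.43 y 0.07 [-0.226  -0.0945]
1.14 x 0.42 y 0.10 [-0.2219 -0.0776]
1.06 x 0.41 y 0.14 [-0.2165 -0.061 ]
0.98 x 0.40 y 0.17 [-0.2098 -0.0449]
0.9 x 0.39 y 0.20 [-0.2017 -0.0292]
0.82 x 0.38 y 0.23 [-0.1924 -0.0141]
0.74 x 0.36 y 0.26 [-0.1818  0.0002]
0.66 x 0.34 y 0.29 [-0.17    0.0137]
0.58 x 0.31 y 0.32 [-0.1571  0.0263]
0.5 x 0.29 y 0.35 [-0.1432  0.0378]
0.42 x 0.26 y 0.37 [-0.1283  0.0482]
0.34 x 0.23 y 0.39 [-0.1125  0.0574]
0.26 x 0.20 y 0.41 [-0.096   0.0653]
0.18 x 0.16 y 0.43 [-0.0788  0.0717]
0.1 x 0.13 y 0.44 [-0.0611  0.0768]
0.02 x 0.09 y 0.45 [-0.0431  0.0803]
```

Request:
{"method": "arm_command", "body": {"plan": [{"xyz":[0.2,-0.1,0],"yaw":0},{"xyz":[0.2,-0.1,0],"yaw":0},{"xyz":[0.26,-0.07,0],"yaw":0},{"xyz":[0.22,-0.05,0],"yaw":0},{"xyz":[0.23,-0.05,0],"yaw":0},{"xyz":[0.44,-0.07,0],"yaw":0},{"xyz":[0.43,-0.03,0],"yaw":0},{"xyz":[0.43,0,0],"yaw":0}]}}

```text
time: 8.0
eef_pos: [0.5436, -0.1985, 0.1682]
eef_rot: [1.233, 2.887, 0.0]
force: [1.9, 0.2, 1.0]
grip_width: 0.0001
finger_force: 0.5
```

```bash
python3 -c "
from h import *
loc()"
```

```text
t 8.0 world [ 0.5436 -0.1985  0.1682] local [-0.2297 -0.1319] tooly deg 43.76 F [1.9 0.2 1. ] w 0.00010989087446136844 q [-0.49  0.34 -0.07  1.16  0.    0.32]
```

Request:
{"method": "arm_command", "body": {"plan": [{"xyz":[0.43,0.03,0],"yaw":0},{"xyz":[0.43,0.07,0],"yaw":0},{"xyz":[0.42,0.1,0],"yaw":0},{"xyz":[0.41,0.14,0],"yaw":0},{"xyz":[0.4,0.17,0],"yaw":0},{"xyz":[0.39,0.2,0],"yaw":0},{"xyz":[0.38,0.23,0],"yaw":0},{"xyz":[0.36,0.26,0],"yaw":0}]}}

```text
time: 8.8
eef_pos: [0.4892, -0.0712, 0.1673]
eef_rot: [1.233, 2.889, -0.0]
force: [0.3, -0.9, 0.3]
grip_width: -0.0001
finger_force: 0.5
```

```bash
python3 -c "
from h import *
loc()
c,P,f=grab('scene'); cv2.imwrite('pics/s2.png',c[...,::-1])"
```

```text
t 8.8 world [ 0.4892 -0.0712  0.1673] local [-0.1803 -0.0026] tooly deg 43.78 F [ 0.3 -0.9  0.3] w -8.721916684732138e-05 q [-0.31  0.19 -0.28  1.1  -0.    0.5 ]
```

View pics/s2.png

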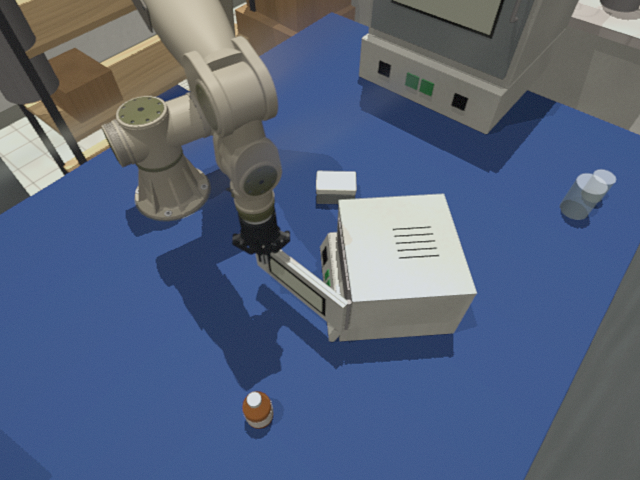

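The door has swung to about 0.7 rad, with its free edge near (262,255). The bottle at (257,410) and the box are unmoved. I'll keep going.

Request:
{"method": "arm_command", "body": {"plan": [{"xyz":[0.34,0.29,0],"yaw":0},{"xyz":[0.31,0.32,0],"yaw":0},{"xyz":[0.29,0.35,0],"yaw":0},{"xyz":[0.26,0.37,0],"yaw":0},{"xyz":[0.23,0.39,0],"yaw":0},{"xyz":[0.2,0.35,0],"yaw":0},{"xyz":[0.1,0.3,0],"yaw":0},{"xyz":[0.1,0.25,0],"yaw":0}]}}

```text
time: 9.65
eef_pos: [0.5146, 0.0537, 0.1671]
eef_rot: [-1.232, -2.889, 0.001]
force: [0.2, -1.3, -0.1]
grip_width: -0.0
finger_force: 0.4
```

```bash
python3 -c "
from h import *
loc()"
```

```text
t 9.65 world [0.5146 0.0537 0.1671] local [-0.0752  0.0696] tooly deg 43.82 F [ 0.2 -1.3 -0.1] w -1.1563254105265816e-05 q [-0.05  0.23 -0.22  1.12 -0.    0.75]
```

Request:
{"method": "arm_command", "body": {"plan": [{"xyz":[0.08,0.22,0],"yaw":0},{"xyz":[0.05,0.2,0],"yaw":0},{"xyz":[0.03,0.15,0],"yaw":0},{"xyz":[0,0.12,0],"yaw":0},{"xyz":[0,0.08,0],"yaw":0},{"xyz":[0,0.05,0],"yaw":0},{"xyz":[0,0,0],"yaw":0}]}}

```text
time: 10.35
eef_pos: [0.5341, 0.0801, 0.1673]
eef_rot: [1.233, 2.889, 0.0]
force: [-0.6, 0.6, 0.7]
grip_width: 0.0003
finger_force: 0.0
```

Request:
{"method": "arm_command", "body": {"plan": [{"xyz":[0,0.06,0],"yaw":0},{"xyz":[0,0.05,0],"yaw":0},{"xyz":[0,0,0],"yaw":0}]}}

```text
time: 10.65
eef_pos: [0.5372, 0.0832, 0.1673]
eef_rot: [1.233, 2.889, 0.0]
force: [-0.7, 0.2, 1.1]
grip_width: -0.0004
finger_force: 0.0
```

```bash
python3 -c "
from h import *
loc()"
```

```text
t 10.65 world [0.5372 0.0832 0.1673] local [-0.0384  0.075 ] tooly deg 43.78 F [-0.7  0.2  1.1] w -0.0004086783413584425 q [ 0.01  0.28 -0.16  1.13  0.    0.81]
```

Still no stop; keep nudging until force rises.

Request:
{"method": "arm_command", "body": {"plan": [{"xyz":[0,0.06,0],"yaw":0},{"xyz":[0,0.05,0],"yaw":0},{"xyz":[0,0,0],"yaw":0}]}}

```text
time: 10.95
eef_pos: [0.5373, 0.0833, 0.1674]
eef_rot: [-1.235, -2.886, 0.012]
force: [-10.3, -11.7, 6.4]
grip_width: -0.0001
finger_force: 7.5
```

Request:
{"method": "arm_command", "body": {"plan": [{"xyz":[0,0.06,0],"yaw":0},{"xyz":[0,0.05,0],"yaw":0},{"xyz":[0,0,0],"yaw":0},{"xyz":[0,0,0],"yaw":0}]}}

```text
time: 11.35
eef_pos: [0.5373, 0.0834, 0.1674]
eef_rot: [-1.237, -2.882, 0.024]
force: [-18.7, -21.9, 13.6]
grip_width: -0.0001
finger_force: 14.7
```

Hard stop at the predicted depth, so the door is shut. Backing clear and checking.

Request:
{"method": "arm_command", "body": {"plan": [{"xyz":[0,-0.4,0],"yaw":0},{"xyz":[0,-0.7,0],"yaw":0},{"xyz":[0,-0.7,0],"yaw":0},{"xyz":[0,-0.4,-0.7],"yaw":0},{"xyz":[0,-0.4,-0.7],"yaw":0},{"xyz":[0,0,-0.5],"yaw":0},{"xyz":[0,0,0],"yaw":0},{"xyz":[0,0,0],"yaw":0}]}}

```text
time: 12.15
eef_pos: [0.4687, 0.0172, 0.2434]
eef_rot: [1.233, 2.888, 0.001]
force: [0.6, -0.9, -0.5]
grip_width: 0.0002
finger_force: 0.0
```

```bash
python3 -c "
from h import *
loc()
c,P,f=grab('scene'); cv2.imwrite('pics/s3.png',c[...,::-1])"
```

```text
t 12.15 world [0.4687 0.0172 0.2434] local [-0.1335  0.0752] tooly deg 43.77 F [ 0.6 -0.9 -0.5] w 0.0001763123817051797 q [-0.13  0.1  -0.19  1.28  0.    0.67]
```

View pics/s3.png

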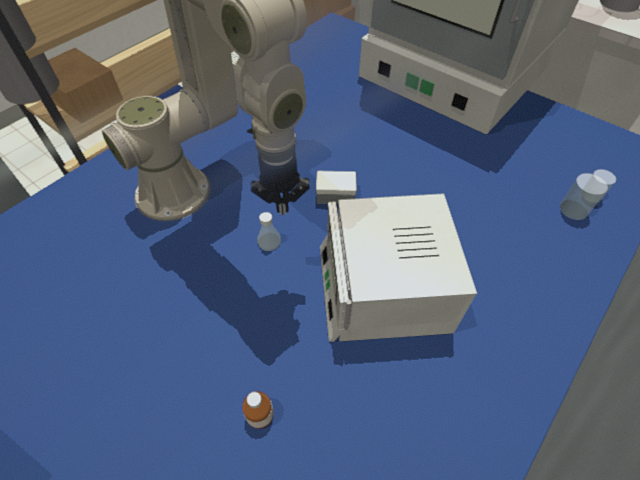

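The door lies flat over the front, from (332,205) to (347,300). The bottle (257,410), flask (267,235) and box (336,187) are where they started, and the gripper is clear.

```bash
python3 -c "
from h import *
print(env.close_job())"
```

```text
the job is handed in; nothing more can be done
None
```

I pushed the tray in until it hit its stop, then swung the door shut to its stop. The bottle, flask and box are where they started in the camera view, the gripper is clear of everything, and the job was handed in at about 12 s; the judge's result was not shown.

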